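# Load two test-strip boxes into the spring-loaded dispenser magazine

## Robot

A 6-joint arm with a two-finger parallel gripper is mounted at the origin on a cart in front of the work surface, level with it; the furniture and walls round the work are solid. World frame = base frame: x ahead of the robot, y to its left, z up, the work surface at z = 0. Lengths are in m, angles in degrees, forces in N, time in s.
With the tool pointing down it reaches from about 0.35 to 0.875 m from the base axis. Payload 4.2 kg.
Tool frame: the origin (TCP) lies between the finger pads; the fingertips stand 8 mm ahead of it and the grasp point (between the pads) lies 11 mm behind it; z points along the fingers, y is the line along which they close (so a half turn about z gives the same grasp; the last joint's range is limited). The gripper opens to 87 mm and grips with 3 to 60 N. Pads are 19 mm wide; open, the fingers measure 117 mm over their backs; the gripper's body (75 mm by 190 mm) begins 51 mm behind the grasp point.
Start: joints at [-59.381, 22.042, 0.453, 0, -68.411, -14.817], TCP at [0.17, -0.601, 0.231] pointing down, gripper open.
Joint ranges: [-179.83, 179.83], [-69.29, 118.12], [-61.27, 80.66], [-181.25, 117.63], [-171.15, -9.14], [-177.46, 177.46]. Speed limits (degrees/s): [159.86, 159.86, 180, 180, 180, 180].

## Interface

Orientations are given as a 3x3 rotation matrix whose columns are the frame's x, y, z axes.
In Python, from station import sense, capture, camera_model, finish_job, find_in gives the robot as it stands. The module is installed in compiled form; this text tells all that it offers.
- The arm moves only by the tool arm_command, never from a script. Its argument "motion" is a list of rows, each a list of 7 numbers: the finger opening in mm, from 0 to 87, then the shift along the tool's x, y, z in mm, then the turn, a rotation vector about the tool's x, y, z in rad. In form: [[jaw, dx, dy, dz, rx, ry, rz], ...]. A call has 1 to 8 rows; each row shifts and turns the commanded pose from where the row before left it, along the tool's axes as they then stand; what a row does not reach is not made up. A row lasts 1/10 s, in which the tool goes at most 50 mm and 8.59 degrees, less where a joint would pass 70% of its speed; a pose out of reach is approached as far as the arm can. A call with a gripper value outside its range is refused whole. The fingers move at their own pace and stop on an object; the grip force is fixed at half the most. Time passes only in rows, so rows that do not move let the fingers close. It gives the time, the measured TCP pose, the force, the opening and the grip force at its end, in the units of the state.
- sense(): the state, without advancing time (a new reading comes with each control period).
- capture(name): name is "scene" or "top"; returns the picture (400x640x3 uint8, red, green, blue); there is no depth.
- camera_model(name): a dict with "fx", "fy", "cx", "cy" (pixels), "R" (3x3) and "t" (3): a world point X has camera coordinates R X + t. Camera axes: x right, y down, z forward; pixel columns grow to the right and rows downward; lengths in m; the calibration is good to about 2 mm. A picture is of the moment at which its call begins. camera_model takes no time and is no camera call.
- finish_job(): hands the job in; it is judged then, once.
Trained networks look in the newest picture that a camera, given by its name, has taken for a name from the list of things; names that differ only in an ending like _2 or _b are one class to them, and where a whole thing is asked for, a point or a joint stands for the part that bears it (a point fixed in the world has none). Each returns a list of dicts, best first, with "p" (0 to 1); they miss things now and then, are a little off and sometimes report something else, mostly with a low value. They report only what shows in the picture. A call takes as long as a camera call. They do not tell look-alikes from the thing itself.
- find_in(target, camera): "location" ([row, column] in pixels, amid what is visible of it).
The state is a dict: "time_s": time; "joints": joint angles; "joint_velocities": joint speeds; "effort": joint torques, N m; "tcp_pos": TCP position; "ee_rot": TCP orientation; "wrist_force": force on the tool from outside, world axes, zero at the start; "moment": the same for the moment, N m; "gripper_width": opening from 0.0 (shut) to 1.0 (fully open); "gripper_force": force on a finger pad.
Only numpy, scipy, OpenCV 4.12 (cv2) and the standard library are available. Lean on these libraries where they do the work, as an engineer would, in place of code of your own. Each camera call takes 0.05 s, during which the arm holds its last target. There are 200 camera calls.

## Task

Load both test-strip boxes lying on the bench into the spring-loaded dispenser magazine, one at a time: set a box flat in the mouth, press it gently straight down until both retaining lips have snapped shut over it, let go, and then press the second one in on top of it the same way. The boxes are thin-walled and the magazine is just deep enough for two: the lips close only a little before the stack goes solid, so press by feel, never with more than about 30 N, and leave the timer, beaker and marker where they are.

Things in the scene. Friction and masses are not known exactly. Their poses are not given: they have to be found in the camera images.
- magazine: magazine's foot, fixed: grey plate 110 x 176 x 12 mm (x, y, z), a 12 mm steel post at y = -66 and +66 mm, 88 mm high. Origin: centre of its underside, z up. Between the posts an aluminium head with an upright well on the origin's vertical is clamped h higher than the lowest setting; h is 0 to 15 mm, differs each time and is NOT measured. Boxes go in flat, long side along this y axis
- mouth (a point): 78 mm above the foot's origin, axes alike: where the underside of a box set in the mouth rests on the lips' slopes if h = 0 (h higher otherwise). The well is 41 mm (x) by 85.6 mm (y), closed at the y ends and corners, open over 57 mm in the middle of both long sides for fingers closing along x. The mouth flares by 6 mm to each side and ends 15 mm above this point
- lips (a point): 69 mm above the foot's origin: flat underside of the two lips if h = 0 (h higher otherwise). A sprung black lip, 22 mm wide, reaches 6 mm into the well from each y end wall; its top slopes 30 degrees from vertical up into the flare. Pressing a box down spreads the lips (4 to 8 N); when its top is below their underside they snap out over it. It then sits 20 mm below this point + h
- well_floor (a point): 27 mm above the foot's origin: underside of the lower of two boxes when the sprung plate beneath strikes its solid stop, if h = 0 (h higher otherwise). The plate's spring gives 2.4 N empty to 4 N with two boxes. With two boxes in, the stop comes only 2 mm below where the lips catch, and the press force rises by about 7 N per mm; with one box there are 22 mm of travel beyond the catch
- box_a: white flat test-strip box, 38 x 82 x 20 mm (x, y, z), 30 g; origin at the centre of its underside, long side along its y axis, z up. It lies flat on the bench. Identical to box_b; either may go in first
- box_b: the second test-strip box, identical: 38 x 82 x 20 mm, origin at the centre of its underside, long side along its y axis
- timer: flat square lab timer, 66 x 62 mm, 14 mm thick, lying on its back; origin under its centre. Bystander: leave alone
- beaker: small clear beaker, 54 mm across, 72 mm tall; origin under its centre. Bystander: leave alone
- marker: marker pen lying flat, 128 mm long, 16 mm thick; origin under its middle, pen along its y axis. Bystander: leave alone
There are look-alikes about, which are no part of the job. Leave any yellow look-alike of the magazine alone.

How it is judged (in metres and radians):
On the way:
1. the first box alone is in the magazine, level, held under the lips and let go ((((x of box_a in the frame of magazine between -0.006 and 0.006 m and y of box_a in the frame of magazine between -0.006 and 0.006 m and angle between box_a's own z axis and vertical below 0.07 rad and z of box_a in the frame of magazine between 0.046 and 0.067 m) and contact force between box_a and the fingers below 0.2 N and linear speed of box_a below 0.01 m/s and horizontal distance between box_b and magazine above 0.06 m) or ((x of box_b in the frame of magazine between -0.006 and 0.006 m and y of box_b in the frame of magazine between -0.006 and 0.006 m and angle between box_b's own z axis and vertical below 0.07 rad and z of box_b in the frame of magazine between 0.046 and 0.067 m) and contact force between box_b and the fingers below 0.2 N and linear speed of box_b below 0.01 m/s and horizontal distance between box_a and magazine above 0.06 m))), for 0.2 s.
At the end, for the whole second after the job is handed in: Both boxes lie one above the other in the well (within 6 mm of its axis in x and y, tilted under 0.07 rad), the upper snapped under both lips (underside 46 to 67 mm above the foot's underside), the lower beneath it (24 to 47 mm), both let go and at rest ((((x of box_a in the frame of magazine between -0.006 and 0.006 m and y of box_a in the frame of magazine between -0.006 and 0.006 m and angle between box_a's own z axis and vertical below 0.07 rad and z of box_a in the frame of magazine between 0.024 and 0.047 m) and (x of box_b in the frame of magazine between -0.006 and 0.006 m and y of box_b in the frame of magazine between -0.006 and 0.006 m and angle between box_b's own z axis and vertical below 0.07 rad and z of box_b in the frame of magazine between 0.046 and 0.067 m)) or ((x of box_b in the frame of magazine between -0.006 and 0.006 m and y of box_b in the frame of magazine between -0.006 and 0.006 m and angle between box_b's own z axis and vertical below 0.07 rad and z of box_b in the frame of magazine between 0.024 and 0.047 m) and (x of box_a in the frame of magazine between -0.006 and 0.006 m and y of box_a in the frame of magazine between -0.006 and 0.006 m and angle between box_a's own z axis and vertical below 0.07 rad and z of box_a in the frame of magazine between 0.046 and 0.067 m))) and linear speed of each of box_a, box_b below 0.02 m/s and contact force between each of box_a, box_b and the fingers below 0.2 N); the robot touches nothing.
It fails at once if a box is pressed against the magazine with more than 30 N (contact force between any of box_a, box_b and magazine above 30 N).
It fails at once if the boxes are pressed together with more than 30 N (contact force between box_a and box_b above 30 N).
It fails at once if the arm or hand pushes on the magazine with more than 30 N (contact force between any of the arm, the fingers and magazine above 30 N).
It fails at once if the timer, beaker or marker is moved by more than 3 cm (distance of any of timer, beaker, marker from where it was at the start of the episode above 0.03 m).
It also fails if it takes over 67 s, if anything falls off the work surface, if the arm or the gripper's body presses on something with over 40 N, if the wrist force passes 120 N, or if a joint passes its speed limit or range.

## Working session

There is one attempt and no reset: what is moved stays moved. The work goes in short steps, Python scripts to look and compute and a tool call to move; the robot and the scene stay as the last step left them, time stands still between calls to the robot, and variables do not carry over. Pictures are saved under pics/ and viewed, at most 10 in all, crops included, and the job is handed in when it is done.

Besides the shell and the picture viewer there is one more tool, called after "Call:" as name(argument=value, ...) on one line, values as JSON. arm_command: Moves the arm, as the interface text tells. Its arguments: {"type":"object","properties":{"motion":{"type":"array"}},"required":["motion"]}

```bash
mkdir -p pics; cat > h.py <<'E'
import numpy as np,cv2
from station import *
def ray(cam,rc,z):
    m=camera_model(cam);R=np.array(m["R"]);t=np.array(m["t"])
    d=R.T@np.array([(rc[1]-m["cx"])/m["fx"],(rc[0]-m["cy"])/m["fy"],1]);c=-R.T@t
    return c+d*(z-c[2])/d[2]
def proj(cam,X):
    m=camera_model(cam);p=np.array(m["R"])@np.array(X)+np.array(m["t"])
    return np.array([m["fy"]*p[1]/p[2]+m["cy"],m["fx"]*p[0]/p[2]+m["cx"]])
E
python3 - <<'E'
from h import *
s=sense();print(s["time_s"],s["tcp_pos"],np.round(s["ee_rot"],3).tolist(),s["wrist_force"])
a=capture("top");b=capture("scene")
cv2.imwrite("pics/top.png",a[...,::-1]);cv2.imwrite("pics/scene.png",b[...,::-1])
for c in("top","scene"):
    m=camera_model(c);print(c,m["fx"],(-np.array(m["R"]).T@np.array(m["t"])).round(3),np.round(m["R"],3).tolist())
    for t,z in(("box_a",.02),("magazine",.09),("mouth",.085),("timer",.014),("beaker",.07),("marker",.016)):
        for d in find_in(t,c)[:4]: print(c,t,round(d["p"],2),np.round(d["location"]),ray(c,d["location"],z).round(3))
E
```

```text
0.0 [ 0.17004022 -0.60079984  0.22944042] [[-0.962, -0.272, -0.001], [-0.272, 0.962, 0.002], [0.0, 0.002, -1.0]] [-0.71480856  0.94083455 -0.42663943]
top 483.97532166255985 [ 0.445 -0.04   1.594] [[0.008, -1.0, -0.018], [-0.996, -0.006, -0.089], [0.088, 0.019, -0.996]]
top box_a 0.89 [234. 274.] [0.455 0.153 0.02 ]
top box_a 0.74 [215. 238.] [0.515 0.271 0.02 ]
top box_a 0.61 [173. 302.] [0.656 0.061 0.02 ]
top magazine 0.81 [220. 359.] [ 0.498 -0.12   0.09 ]
top magazine 0.58 [224. 431.] [ 0.488 -0.343  0.09 ]
top mouth 0.7 [224. 430.] [ 0.487 -0.339  0.085]
top mouth 0.61 [222. 360.] [ 0.492 -0.124  0.085]
top timer 0.63 [174. 303.] [0.653 0.061 0.014]
top beaker 0.82 [155. 350.] [ 0.708 -0.091  0.07 ]
top marker 0.77 [178. 246.] [0.636 0.247 0.016]
scene 390.6823905061253 [0.139 0.721 0.628] [[-0.848, -0.529, 0.003], [-0.279, 0.442, -0.852], [0.45, -0.724, -0.523]]
scene box_a 0.94 [292. 327.] [0.452 0.169 0.02 ]
scene box_a 0.61 [315. 277.] [0.504 0.28  0.02 ]
scene magazine 0.95 [223. 368.] [ 0.452 -0.03   0.09 ]
scene magazine 0.73 [188. 400.] [ 0.451 -0.241  0.09 ]
scene mouth 0.77 [191. 402.] [ 0.443 -0.236  0.085]
scene mouth 0.68 [224. 364.] [ 0.461 -0.029  0.085]
scene timer 0.73 [242. 276.] [0.662 0.075 0.014]
scene beaker 0.75 [202. 298.] [ 0.675 -0.05   0.07 ]
scene marker 0.73 [288. 235.] [0.634 0.262 0.016]
scene marker 0.52 [220. 369.] [ 0.499 -0.146  0.016]
scene marker 0.51 [288. 327.] [0.46  0.153 0.016]
```

View pics/top.png

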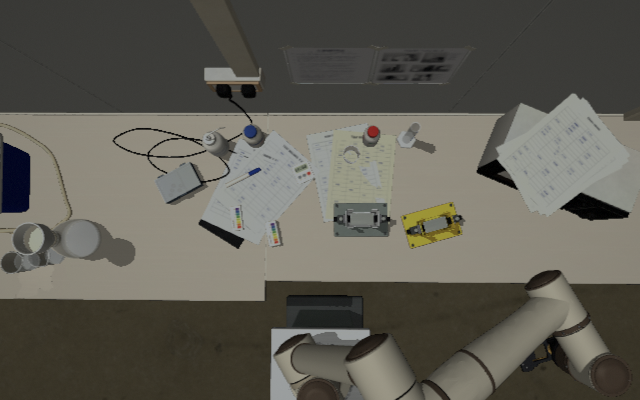

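View pics/scene.png

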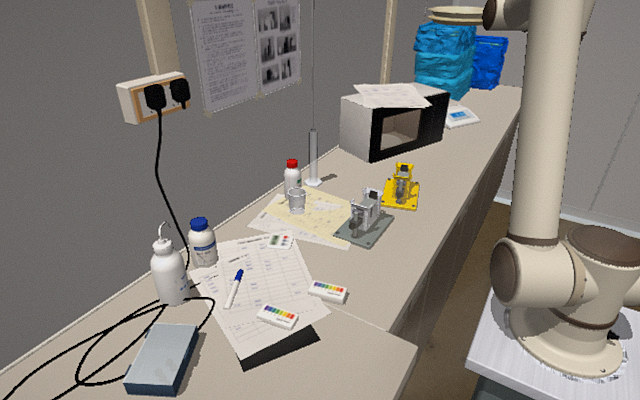

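Top view: the grey magazine is at (220,361) and the yellow look-alike at (225,433). The boxes are at (233,274) and (217,238). The timer at (173,303) is also white and is taken as a box, and white bottles stand at (240,80). I choose the grey magazine and the two strip boxes with colour labels, and check them in a close crop.

```bash
python3 - <<'E'
import cv2,numpy as np
a=cv2.imread("pics/top.png");b=cv2.imread("pics/scene.png")
A=cv2.resize(a[195:255,220:290],None,fx=5.5,fy=5.5,interpolation=cv2.INTER_CUBIC)
B=cv2.resize(a[195:245,325:400],None,fx=5.3,fy=5.3,interpolation=cv2.INTER_CUBIC)
C=cv2.resize(b[265:340,245:360],None,fx=3.45,fy=3.45,interpolation=cv2.INTER_CUBIC)
D=cv2.resize(b[175:255,325:400],None,fx=3.2,fy=3.2,interpolation=cv2.INTER_CUBIC)
o=np.zeros((600,800,3),np.uint8)
for i,(y,x) in zip((A,B,C,D),((0,0),(0,400),(335,0),(335,400))):
    i=i[:600-y,:400];o[y:y+i.shape[0],x:x+i.shape[1]]=i
cv2.imwrite("pics/crop.png",o)
E
```

```text
(no output)
```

View pics/crop.png

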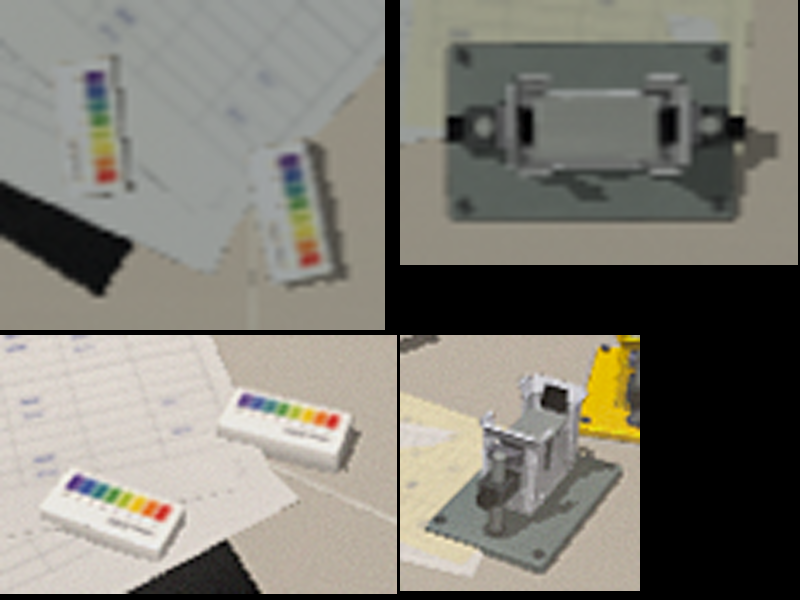

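```bash
cat > fit.py <<'E'
from h import *
from scipy.optimize import least_squares
def topx(x,y,s,r0,c0): return [y/s+r0-.5+.5/s,x/s+c0-.5+.5/s]
def fit(name,L,z,obs,x0):
    def f(p):
        r=[]
        c,s=np.cos(p[2]),np.sin(p[2])
        K=np.array([(p[0]+c*u*L[0]/2-s*v*L[1]/2,p[1]+s*u*L[0]/2+c*v*L[1]/2,z) for u in(-1,1) for v in(-1,1)])
        for cam,pts in obs:
            P=np.array([proj(cam,k) for k in K])
            for q in pts:
                d=P-np.array(q);r.append(d[np.argmin((d**2).sum(1))])
        return np.ravel(r)
    best=min((least_squares(f,[x0[0],x0[1],a]) for a in np.arange(-1.5,1.6,.3)),key=lambda s:s.cost)
    print(name,best.x[:2].round(4),round(np.degrees((best.x[2]+np.pi/2)%np.pi-np.pi/2),1),f(best.x).round(1).tolist())
    return best.x
A=lambda x,y:topx(x,y,5.5,195,220)
B=lambda x,y:topx(x-400,y,5.3,195,325)
C=lambda x,y:topx(x,y-335,3.45,265,245)
D=lambda x,y:topx(x-400,y-335,3.2,175,325)
def both(n,L,z,t,s,x0):
    fit(n+" top",L,z,[("top",t)],x0);fit(n+" scene",L,z,[("scene",s)],x0);return fit(n+" both",L,z,[("top",t),("scene",s)],x0)
if __name__=="__main__":
    both("left",(.038,.082),.02,[A(57,65),A(106,58),A(125,188),A(83,193)],[C(62,470),C(183,510),C(165,543),C(42,504)],(.51,.27))
    both("right",(.038,.082),.02,[A(250,152),A(303,140),A(336,272),A(285,284)],[C(234,388),C(354,413),C(343,450),C(219,419)],(.455,.155))
    both("foot",(.110,.176),.012,[B(848-400,43),B(729,43),B(737,220),B(448,220)],[D(426,527),D(545,570),D(622,462)],(.49,-.12))
E
python3 fit.py
```

```text
left top [0.5074 0.2752] -79.2 [-0.2, -1.3, -1.1, 1.3, 0.0, 1.9, 1.2, -1.9]
left scene [0.5056 0.278 ] -79.1 [-1.2, 1.1, -2.3, 1.5, 1.6, -0.8, 1.6, -1.7]Traceback (most recent call last):
  File "fit.py", line 24, in <module>
    both("left",(.038,.082),.02,[A(57,65),A(106,58),A(125,188),A(83,193)],[C(62,470),C(183,510),C(165,543),C(42,504)],(.51,.27))
    ~~~~^^^^^^^^^^^^^^^^^^^^^^^^^^^^^^^^^^^^^^^^^^^^^^^^^^^^^^^^^^^^^^^^^^^^^^^^^^^^^^^^^^^^^^^^^^^^^^^^^^^^^^^^^^^^^^^^^^^^^^^^
  File "fit.py", line 22, in both
    fit(n+" top",L,z,[("top",t)],x0);fit(n+" scene",L,z,[("scene",s)],x0);return fit(n+" both",L,z,[("top",t),("scene",s)],x0)
                                                                                 ~~~^^^^^^^^^^^^^^^^^^^^^^^^^^^^^^^^^^^^^^^^^^
  File "fit.py", line 14, in fit
    best=min((least_squares(f,[x0[0],x0[1],a]) for a in np.arange(-1.5,1.6,.3)),key=lambda s:s.cost)
  File "fit.py", line 14, in <genexpr>
    best=min((least_squares(f,[x0[0],x0[1],a]) for a in np.arange(-1.5,1.6,.3)),key=lambda s:s.cost)
              ~~~~~~~~~~~~~^^^^^^^^^^^^^^^^^^^
    ret
[... 1019 characters left out ...]
                       mf)
                             ^^^
    df = [f_eval - f0 for f_eval in f_evals]
                                    ^^^^^^^
    f = np.atleast_1d(self.fun(x, *self.args, **self.kwargs))
                      ~~~~~~~~^^^^^^^^^^^^^^^^^^^^^^^^^^^^^^
    return np.atleast_1d(self.fun(x))
                         ~~~~~~~~^^^
    return self.f(x, *self.args, **self.kwargs)
           ~~~~~~^^^^^^^^^^^^^^^^^^^^^^^^^^^^^^
  File "fit.py", line 10, in f
    P=np.array([proj(cam,k) for k in K])
                ~~~~^^^^^^^
  File "h.py", line 8, in proj
    m=camera_model(cam);p=np.array(m["R"])@np.array(X)+np.array(m["t"])
ValueError: time passes only in moves, steps and waits
```

```bash
python3 - <<'E'
s=open("h.py").read().replace("def ray","import functools\ncm=functools.cache(lambda n:camera_model(n))\ndef ray").replace("m=camera_model(cam)","m=cm(cam)")
open("h.py","w").write(s)
f=open("fit.py").read()
f=f.replace("r.append(d[np.argmin((d**2).sum(1))])","r.append(d)").replace("            for q in pts:\n                d=P-np.array(q);r.append(d)","            d=P[None]-np.array(pts)[:,None];i,j=linear_sum_assignment((d**2).sum(2));r.append(d[i,j])")
f=f.replace("np.ravel(r)","np.concatenate(r).ravel()").replace("import least_squares","import least_squares,linear_sum_assignment").replace("np.arange(-1.5,1.6,.3)","(x0[2],)")
f=f.replace("(.51,.27)","(.51,.27,-1.4)").replace("(.455,.155)","(.455,.155,-1.35)").replace("(.49,-.12)","(.49,-.12,0)")
open("fit.py","w").write(f)
E
python3 fit.py 2>&1|tail -12
```

```text
left top [0.5074 0.2752] -79.2 [-0.2, -1.3, -1.1, 1.3, 0.0, 1.9, 1.2, -1.9]
left scene [0.5056 0.278 ] -79.1 [-1.2, 1.1, -2.3, 1.5, 1.6, -0.8, 1.6, -1.7]
left both [0.5064 0.2769] -79.2 [0.1, -1.8, -0.7, 0.7, 0.3, 1.4, 1.5, -2.4, -1.7, 1.1, -2.8, 1.5, 1.0, -0.8, 1.0, -1.7]
right top [0.4574 0.155 ] -74.9 [0.1, -0.8, -0.6, 0.8, -0.2, 1.0, 0.6, -1.0]
right scene [0.4557 0.1573] -75.5 [-1.0, 0.4, -0.7, 0.5, 0.3, -0.4, 1.2, -0.5]
right both [0.4565 0.1561] -75.2 [0.4, -1.1, -0.3, 0.6, 0.2, 0.6, 0.9, -1.5, -1.3, 0.3, -1.2, 0.4, -0.2, -0.4, 0.8, -0.5]
foot top [ 0.5043 -0.1296] 0.7 [-0.0, -0.2, -0.3, 0.6, 0.1, -0.4, 0.3, -0.0]
foot scene [ 0.5022 -0.1257] 2.2 [0.2, -0.2, -0.9, 0.3, 1.0, -0.2]
foot both [ 0.5034 -0.1288] 1.3 [0.6, -0.7, -0.3, 0.2, 0.0, -0.4, 0.9, -0.1, -0.9, -0.3, -1.7, -0.2, 0.6, 0.2]
```

Call:
arm_command(motion=[[80, -24, 32.5, 6, 0, 0, 0], [80, -24, 32.5, 6, 0, 0, 0], [80, -24, 32.5, 6, 0, 0, 0], [80, -24, 32.5, 6, 0, 0, 0], [80, -24, 32.5, 6, 0, 0, 0], [80, -24, 32.5, 6, 0, 0, 0], [80, -24, 32.5, 6, 0, 0, 0], [80, -24, 32.5, 6, 0, 0, 0]])

```text
time_s: 1.5
tcp_pos: [0.2845, -0.2975, 0.1827]
ee_rot: [[-0.962, -0.272, 0.001], [-0.272, 0.962, -0.001], [-0.001, -0.001, -1.0]]
wrist_force: [-0.3, 0.4, -0.2]
gripper_width: 0.915
gripper_force: 0.0
```

Call:
arm_command(motion=[[80, -24, 32.5, 6, 0, 0, 0], [80, -24, 32.5, 6, 0, 0, 0], [80, -24, 32.5, 6, 0, 0, 0], [80, -24, 32.5, 6, 0, 0, 0], [80, -24, 32.5, 6, 0, 0, 0], [80, -24, 32.5, 6, 0, 0, 0], [80, -24, 32.5, 6, 0, 0, 0], [80, -24, 32.5, 6, 0, 0, 0]])

```text
time_s: 2.3
tcp_pos: [0.3986, 0.0054, 0.1348]
ee_rot: [[-0.962, -0.273, 0.001], [-0.273, 0.962, 0.0], [-0.001, 0.0, -1.0]]
wrist_force: [1.2, -1.6, -0.0]
gripper_width: 0.916
gripper_force: 0.0
```

Call:
arm_command(motion=[[80, -24, 32.5, 6, 0, 0, 0], [80, -24, 32.5, 6, 0, 0, 0], [80, -24, 32.5, 6, 0, 0, 0], [80, -24, 32.5, 6, 0, 0, 0.017], [80, 0, 0, 0, 0, 0, 0], [80, 0, 0, 0, 0, 0, 0]])

```text
time_s: 2.9
tcp_pos: [0.4549, 0.1554, 0.1102]
ee_rot: [[-0.966, -0.257, -0.001], [-0.257, 0.966, -0.001], [0.001, -0.0, -1.0]]
wrist_force: [-0.5, -0.3, -0.3]
gripper_width: 0.919
gripper_force: 0.0
```

```bash
cat > st.py <<'E'
from h import *
s=sense();R=np.array(s["ee_rot"]);p=np.array(s["tcp_pos"])
print("t",round(s["time_s"],2),p.round(4),"yawY",np.degrees(np.arctan2(R[1,1],R[0,1])).round(2),"z",R[:,2].round(4),"F",np.round(s["wrist_force"],2),"M",np.round(s["moment"],2),"w",round(s["gripper_width"]*87,1),s["gripper_force"],"j6",round(s["joints"][5],1))
def go(x,y,z): print("tool delta mm",(R.T@(np.array([x,y,z])-p)*1000).round(1))
E
python3 -c "
from st import *
go(.4565,.1561,.010)
a=capture('top')[195:255,220:290];b=capture('scene')[225:355,235:435]
A=cv2.resize(a,None,fx=5,fy=5,interpolation=2);B=cv2.resize(b,None,fx=2.2,fy=2.2,interpolation=2)
o=np.zeros((300,800,3),np.uint8);o[:300,:350]=A;o[:286,355:795]=B
cv2.imwrite('pics/g1.png',o[...,::-1])"
```

```text
t 2.9 [0.4549 0.1554 0.1102] yawY 104.9 z [-9.e-04 -5.e-04 -1.e+00] F [-0.54 -0.33 -0.34] M [-0.04  0.05 -0.01] w 80.0 0.0 j6 -113.4
tool delta mm [ -1.8   0.3 100.2]
```

View pics/g1.png

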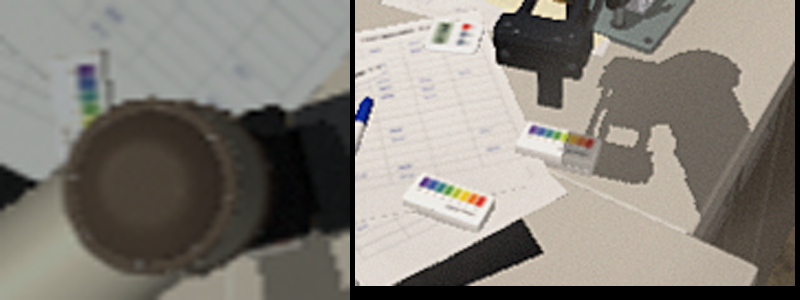

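The hand hangs above the right box, which is at (560,145) in the crop, and nothing is near its fingers. I descend in stages.

Call:
arm_command(motion=[[80, -0.9, 0.1, 30, 0, 0, 0], [80, -0.9, 0.1, 30, 0, 0, 0], [80, 0, 0, 20, 0, 0, 0], [80, 0, 0, 10, 0, 0, 0], [80, 0, 0, 5, 0, 0, 0], [80, 0, 0, 4, 0, 0, 0], [80, 0, 0, 0, 0, 0, 0]])

```text
time_s: 3.7
tcp_pos: [0.457, 0.1554, 0.0119]
ee_rot: [[-0.967, -0.256, 0.001], [-0.256, 0.967, 0.0], [-0.001, 0.0, -1.0]]
wrist_force: [-0.1, -0.1, -0.2]
gripper_width: 0.924
gripper_force: 0.0
```

Call:
arm_command(motion=[[30, 0, 0, 0, 0, 0, 0], [30, 0, 0, 0, 0, 0, 0], [30, 0, 0, 0, 0, 0, 0], [30, 0, 0, 0, 0, 0, 0], [30, 0, 0, 0, 0, 0, 0]])

```text
time_s: 4.2
tcp_pos: [0.4568, 0.1555, 0.0117]
ee_rot: [[-0.967, -0.256, 0.0], [-0.256, 0.967, 0.0], [-0.0, 0.0, -1.0]]
wrist_force: [-0.9, -0.5, -0.2]
gripper_width: 0.554
gripper_force: 0.0
```

```bash
python3 st.py
```

```text
t 4.2 [0.4568 0.1555 0.0117] yawY 104.83 z [ 2.e-04  2.e-04 -1.e+00] F [-0.95 -0.54 -0.16] M [-0.02  0.05 -0.01] w 48.2 0.0 j6 -113.3
```

Call:
arm_command(motion=[[30, 0, 0, 0, 0, 0, 0], [30, 0, 0, 0, 0, 0, 0], [30, 0, 0, 0, 0, 0, 0], [30, 0, 0, 0, 0, 0, 0]])

```text
time_s: 4.6
tcp_pos: [0.4568, 0.1555, 0.0116]
ee_rot: [[-0.967, -0.256, 0.0], [-0.256, 0.967, 0.0], [-0.0, 0.0, -1.0]]
wrist_force: [-0.9, -0.0, 1.1]
gripper_width: 0.434
gripper_force: 29.9
```

```bash
python3 st.py
```

```text
t 4.6 [0.4568 0.1555 0.0116] yawY 104.83 z [ 1.e-04  1.e-04 -1.e+00] F [-0.95 -0.01  1.07] M [0.15 0.19 0.03] w 37.7 29.892556071281433 j6 -113.3
```

Call:
arm_command(motion=[[30, 0, 0, -20, 0, 0, 0], [30, 0, 0, -18, 0, 0, -0.148], [30, 0, 0, -18, 0, 0, -0.148], [30, 0, 0, -18, 0, 0, -0.148], [30, 0, 0, -18, 0, 0, -0.148], [30, 0, 0, -18, 0, 0, -0.148], [30, 0, 0, -18, 0, 0, -0.148], [30, 0, 0, -18, 0, 0, -0.148]])

```text
time_s: 5.4
tcp_pos: [0.4564, 0.1552, 0.158]
ee_rot: [[-0.267, -0.964, -0.001], [-0.964, 0.267, -0.0], [0.0, 0.001, -1.0]]
wrist_force: [-0.1, 1.1, -0.4]
gripper_width: 0.433
gripper_force: 29.9
```

Call:
arm_command(motion=[[30, 0, 0, 0, 0, 0, -0.148], [30, 0, 0, 0, 0, 0, -0.148], [30, 0, 0, 0, 0, 0, 0], [30, 0, 0, 0, 0, 0, 0]])

```text
time_s: 5.8
tcp_pos: [0.4565, 0.1553, 0.1573]
ee_rot: [[0.017, -1.0, -0.001], [-1.0, -0.017, -0.0], [0.0, 0.001, -1.0]]
wrist_force: [0.2, 0.3, -0.4]
gripper_width: 0.431
gripper_force: 29.9
```

```bash
python3 -c "
from st import *
go(.5035,-.1285,.155)"
```

```text
t 5.8 [0.4565 0.1553 0.1573] yawY -179.04 z [-6.e-04 -3.e-04 -1.e+00] F [ 0.19  0.35 -0.37] M [ 0.04  0.07 -0.01] w 37.5 29.89476442337036 j6 -37.2
tool delta mm [284.5 -42.2   2.3]
```

Call:
arm_command(motion=[[30, 40, -6, 0, 0, 0, 0], [30, 40, -6, 0, 0, 0, 0], [30, 40, -6, 0, 0, 0, 0], [30, 40, -6, 0, 0, 0, 0], [30, 40, -6, 0, 0, 0, 0], [30, 40, -6, 0, 0, 0, 0], [30, 44.5, -6, 0, 0, 0, 0], [30, 0, 0, 0, 0, 0, 0]])

```text
time_s: 6.6
tcp_pos: [0.5046, -0.1322, 0.157]
ee_rot: [[0.011, -1.0, -0.001], [-1.0, -0.011, -0.001], [0.001, 0.001, -1.0]]
wrist_force: [-0.7, -0.2, -1.2]
gripper_width: 0.431
gripper_force: 29.9
```

Call:
arm_command(motion=[[30, 0, 0, 15, 0, 0, 0], [30, 0, 0, 15, 0, 0, 0], [30, 0, 0, 0, 0, 0, 0], [30, 0, 0, 0, 0, 0, 0]])

```text
time_s: 7.0
tcp_pos: [0.5044, -0.1279, 0.1275]
ee_rot: [[0.02, -1.0, -0.001], [-1.0, -0.02, -0.0], [0.0, 0.001, -1.0]]
wrist_force: [-0.1, 0.5, -0.0]
gripper_width: 0.434
gripper_force: 29.9
```

```bash
python3 -c "
from st import *
go(.5035,-.1285,.125)
b=capture('scene')[150:270,310:430];cv2.imwrite('pics/s2.png',cv2.resize(b,None,fx=5,fy=5,interpolation=2)[...,::-1])
for u in(-1,1):
  for v in(-1,1):
    X=p+R@np.array([u*.041,v*.019,.0117]);q=proj('scene',X);print('underside corner',u,v,((q-[150,310])*5).round())
for X in ((.5035,-.1285-.066,.088),(.5035,-.1285+.066,.088)): print('post',((proj('scene',X)-[150,310])*5).round())
"
```

```text
t 7.0 [ 0.5044 -0.1279  0.1275] yawY -178.88 z [-7.e-04 -3.e-04 -1.e+00] F [-0.14  0.51 -0.03] M [ 0.01  0.11 -0.03] w 37.7 29.894852936267853 j6 -2.6
tool delta mm [0.6 1.  2.5]
underside corner -1 -1 [233. 218.]
underside corner -1 1 [252. 284.]
underside corner 1 -1 [170. 283.]
underside corner 1 1 [187. 346.]
post [204. 332.]
post [309. 226.]
```

View pics/s2.png

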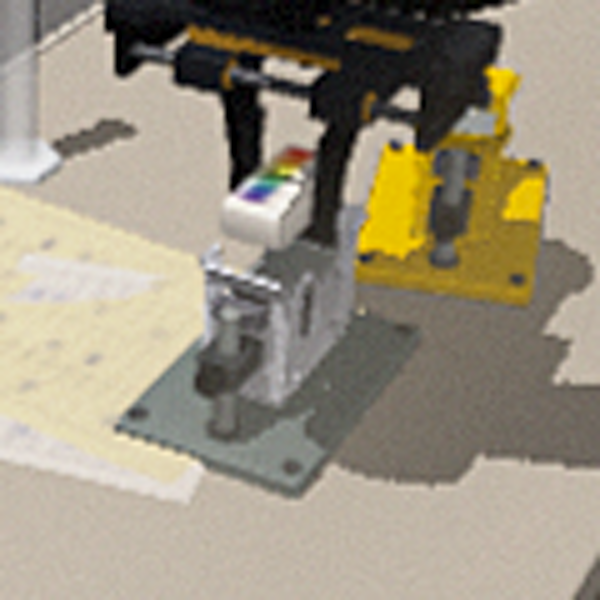

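The held box's near lower edge, at (220,233)–(281,252), falls where the projection puts it. The post top is at (228,310), also as predicted, so the mouth lies directly below. I lower and feel for contact.

Call:
arm_command(motion=[[30, 0.6, 1, 5, 0, 0, 0], [30, 0, 0, 3, 0, 0, 0], [30, 0, 0, 3, 0, 0, 0], [30, 0, 0, 2, 0, 0, 0], [30, 0, 0, 2, 0, 0, 0], [30, 0, 0, 2, 0, 0, 0], [30, 0, 0, 0, 0, 0, 0]])

```text
time_s: 7.75
tcp_pos: [0.5033, -0.1288, 0.1102]
ee_rot: [[0.02, -1.0, -0.001], [-1.0, -0.02, 0.0], [-0.0, 0.001, -1.0]]
wrist_force: [-1.0, 0.5, -1.2]
gripper_width: 0.432
gripper_force: 29.9
```

Call:
arm_command(motion=[[30, 0, 0, 2, 0, 0, 0], [30, 0, 0, 2, 0, 0, 0], [30, 0, 0, 2, 0, 0, 0]])

```text
time_s: 8.05
tcp_pos: [0.5035, -0.1288, 0.1044]
ee_rot: [[0.02, -1.0, 0.0], [-1.0, -0.02, 0.0], [0.0, -0.0, -1.0]]
wrist_force: [1.0, -0.4, -0.4]
gripper_width: 0.435
gripper_force: 29.9
```

Call:
arm_command(motion=[[30, 0, 0, 2, 0, 0, 0], [30, 0, 0, 2, 0, 0, 0], [30, 0, 0, 1, 0, 0, 0]])

```text
time_s: 8.35
tcp_pos: [0.5035, -0.1289, 0.0995]
ee_rot: [[0.02, -1.0, -0.0], [-1.0, -0.02, -0.0], [0.0, 0.0, -1.0]]
wrist_force: [-0.3, -1.1, 0.6]
gripper_width: 0.436
gripper_force: 29.9
```

```bash
python3 st.py
```

```text
t 8.35 [ 0.5035 -0.1289  0.0995] yawY -178.85 z [-1.e-04 -3.e-04 -1.e+00] F [-0.31 -1.1   0.58] M [-0.17  0.13  0.05] w 37.9 29.892632961273193 j6 -2.4
```

Call:
arm_command(motion=[[30, 0, 0, 1, 0, 0, 0], [30, 0, 0, 1, 0, 0, 0]])

```text
time_s: 8.55
tcp_pos: [0.5037, -0.1289, 0.0977]
ee_rot: [[0.02, -1.0, 0.001], [-1.0, -0.02, -0.0], [0.0, -0.001, -1.0]]
wrist_force: [-0.2, -1.3, 1.6]
gripper_width: 0.434
gripper_force: 29.9
```

Call:
arm_command(motion=[[30, 0, 0, 1, 0, 0, 0], [30, 0, 0, 1, 0, 0, 0]])

```text
time_s: 8.75
tcp_pos: [0.5038, -0.1288, 0.0959]
ee_rot: [[0.02, -1.0, 0.001], [-1.0, -0.02, -0.0], [0.0, -0.001, -1.0]]
wrist_force: [-0.3, 0.2, 2.8]
gripper_width: 0.433
gripper_force: 29.9
```

Call:
arm_command(motion=[[30, 0, 0, 1, 0, 0, 0], [30, 0, 0, 1, 0, 0, 0]])

```text
time_s: 8.95
tcp_pos: [0.5039, -0.1287, 0.0938]
ee_rot: [[0.02, -1.0, 0.001], [-1.0, -0.02, -0.0], [0.0, -0.001, -1.0]]
wrist_force: [0.2, -1.0, 4.0]
gripper_width: 0.433
gripper_force: 29.9
```

Call:
arm_command(motion=[[30, 0, 0, 1, 0, 0, 0], [30, 0, 0, 1, 0, 0, 0]])

```text
time_s: 9.15
tcp_pos: [0.5038, -0.1289, 0.0921]
ee_rot: [[0.021, -1.0, 0.001], [-1.0, -0.021, -0.0], [0.0, -0.001, -1.0]]
wrist_force: [-1.4, -0.8, 10.2]
gripper_width: 0.433
gripper_force: 29.9
```

```bash
python3 st.py
```

```text
t 9.15 [ 0.5038 -0.1289  0.0921] yawY -178.82 z [ 7.e-04 -5.e-04 -1.e+00] F [-1.44 -0.81 10.16] M [-0.01  0.57 -0.05] w 37.7 29.896661639213562 j6 -2.4
```

Call:
arm_command(motion=[[30, 0, 0, 1, 0, 0, 0], [30, 0, 0, 0, 0, 0, 0]])

```text
time_s: 9.35
tcp_pos: [0.5035, -0.1287, 0.0903]
ee_rot: [[0.02, -1.0, 0.0], [-1.0, -0.02, 0.0], [-0.0, -0.0, -1.0]]
wrist_force: [1.1, -0.5, 0.3]
gripper_width: 0.431
gripper_force: 29.9
```

Call:
arm_command(motion=[[30, 0, 0, 1, 0, 0, 0], [30, 0, 0, 0, 0, 0, 0]])

```text
time_s: 9.55
tcp_pos: [0.5033, -0.1287, 0.0892]
ee_rot: [[0.02, -1.0, -0.0], [-1.0, -0.02, 0.0], [-0.0, 0.0, -1.0]]
wrist_force: [0.7, 0.4, 0.4]
gripper_width: 0.434
gripper_force: 29.9
```

```bash
python3 st.py
```

```text
t 9.55 [ 0.5033 -0.1287  0.0892] yawY -178.86 z [-5.e-04  1.e-04 -1.e+00] F [0.71 0.37 0.44] M [-0.01 -0.07 -0.03] w 37.7 29.893039762973785 j6 -2.4
```

The lips opened at about 0.080, so h is about 10 mm and the catch should come near TCP 0.070.

Call:
arm_command(motion=[[30, 0, 0, 2, 0, 0, 0], [30, 0, 0, 2, 0, 0, 0], [30, 0, 0, 2, 0, 0, 0]])

```text
time_s: 9.85
tcp_pos: [0.5033, -0.1287, 0.0834]
ee_rot: [[0.02, -1.0, -0.0], [-1.0, -0.02, 0.0], [-0.0, 0.0, -1.0]]
wrist_force: [-0.2, 0.8, 4.1]
gripper_width: 0.429
gripper_force: 29.9
```

Call:
arm_command(motion=[[30, 0, 0, 2, 0, 0, 0], [30, 0, 0, 2, 0, 0, 0], [30, 0, 0, 2, 0, 0, 0]])

```text
time_s: 10.15
tcp_pos: [0.5033, -0.1287, 0.0774]
ee_rot: [[0.02, -1.0, -0.0], [-1.0, -0.02, 0.0], [-0.0, 0.0, -1.0]]
wrist_force: [-1.2, 1.3, 2.9]
gripper_width: 0.43
gripper_force: 29.9
```

Call:
arm_command(motion=[[30, 0, 0, 2, 0, 0, 0], [30, 0, 0, 1, 0, 0, 0]])

```text
time_s: 10.35
tcp_pos: [0.5033, -0.1287, 0.0743]
ee_rot: [[0.02, -1.0, -0.0], [-1.0, -0.02, 0.0], [-0.0, 0.0, -1.0]]
wrist_force: [-0.7, 0.9, 3.3]
gripper_width: 0.432
gripper_force: 29.9
```

Call:
arm_command(motion=[[30, 0, 0, 1, 0, 0, 0], [30, 0, 0, 1, 0, 0, 0]])

```text
time_s: 10.55
tcp_pos: [0.5034, -0.1288, 0.0725]
ee_rot: [[0.02, -1.0, -0.0], [-1.0, -0.02, -0.0], [0.0, 0.0, -1.0]]
wrist_force: [-0.5, 1.1, 3.8]
gripper_width: 0.434
gripper_force: 29.9
```

Call:
arm_command(motion=[[30, 0, 0, 1, 0, 0, 0], [30, 0, 0, 1, 0, 0, 0]])

```text
time_s: 10.75
tcp_pos: [0.5034, -0.1288, 0.0704]
ee_rot: [[0.02, -1.0, -0.0], [-1.0, -0.02, 0.0], [-0.0, 0.0, -1.0]]
wrist_force: [-1.3, 1.0, 3.6]
gripper_width: 0.432
gripper_force: 29.9
```

Call:
arm_command(motion=[[30, 0, 0, 1, 0, 0, 0], [30, 0, 0, 1, 0, 0, 0]])

```text
time_s: 10.95
tcp_pos: [0.5034, -0.1288, 0.0683]
ee_rot: [[0.02, -1.0, -0.0], [-1.0, -0.02, 0.0], [-0.0, 0.0, -1.0]]
wrist_force: [-1.1, -0.7, 2.8]
gripper_width: 0.433
gripper_force: 29.9
```

```bash
python3 -c "
from st import *
b=capture('scene')[150:270,310:430];cv2.imwrite('pics/s3.png',cv2.resize(b,None,fx=5,fy=5,interpolation=2)[...,::-1])"
```

```text
t 10.95 [ 0.5034 -0.1288  0.0683] yawY -178.86 z [-2.e-04  0.e+00 -1.e+00] F [-1.13 -0.68  2.81] M [0.17 0.34 0.  ] w 37.7 29.894064366817474 j6 -2.4
```

View pics/s3.png

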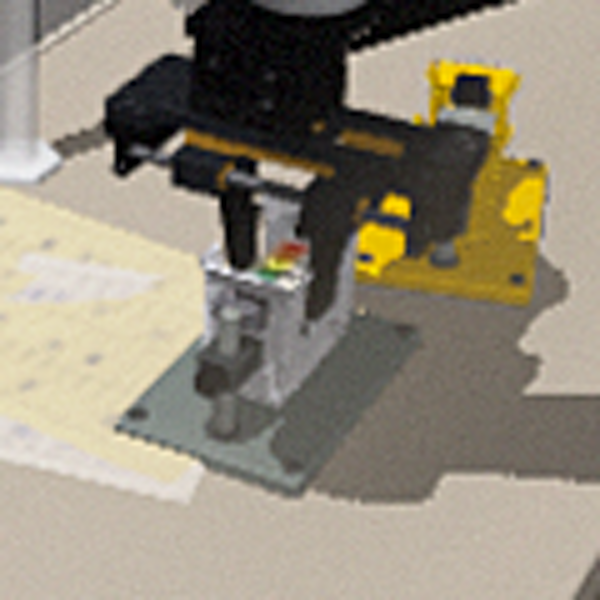

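Box is down in the well with its labels showing at (285,255). I press 3 mm further, then raise gently while still gripping to feel whether the lips hold it, which also gives the exact catch height.

Call:
arm_command(motion=[[30, 0, 0, 2, 0, 0, 0], [30, 0, 0, 1, 0, 0, 0], [30, 0, 0, 0, 0, 0, 0]])

```text
time_s: 11.3
tcp_pos: [0.5034, -0.1288, 0.0654]
ee_rot: [[0.02, -1.0, -0.0], [-1.0, -0.02, -0.0], [0.0, 0.0, -1.0]]
wrist_force: [-0.5, 0.3, 2.6]
gripper_width: 0.434
gripper_force: 29.9
```

Call:
arm_command(motion=[[30, 0, 0, -1, 0, 0, 0], [30, 0, 0, -1, 0, 0, 0]])

```text
time_s: 11.5
tcp_pos: [0.5034, -0.1288, 0.0676]
ee_rot: [[0.02, -1.0, -0.0], [-1.0, -0.02, -0.0], [0.0, 0.0, -1.0]]
wrist_force: [-0.8, 0.5, 2.3]
gripper_width: 0.437
gripper_force: 29.9
```

Call:
arm_command(motion=[[30, 0, 0, -1, 0, 0, 0], [30, 0, 0, -0.5, 0, 0, 0]])

```text
time_s: 11.7
tcp_pos: [0.5034, -0.1288, 0.0692]
ee_rot: [[0.02, -1.0, 0.0], [-1.0, -0.02, 0.0], [-0.0, -0.0, -1.0]]
wrist_force: [-1.0, -0.1, 2.3]
gripper_width: 0.431
gripper_force: 29.9
```

Call:
arm_command(motion=[[30, 0, 0, -0.5, 0, 0, 0], [30, 0, 0, -0.5, 0, 0, 0]])

```text
time_s: 11.9
tcp_pos: [0.5034, -0.1288, 0.0699]
ee_rot: [[0.02, -1.0, 0.0], [-1.0, -0.02, 0.0], [-0.0, -0.0, -1.0]]
wrist_force: [0.7, -1.2, -1.6]
gripper_width: 0.44
gripper_force: 29.9
```

Call:
arm_command(motion=[[30, 0, 0, -0.5, 0, 0, 0], [30, 0, 0, -0.5, 0, 0, 0]])

```text
time_s: 12.1
tcp_pos: [0.5034, -0.1288, 0.07]
ee_rot: [[0.02, -1.0, -0.0], [-1.0, -0.02, 0.0], [-0.0, 0.0, -1.0]]
wrist_force: [3.8, -2.2, -10.6]
gripper_width: 0.436
gripper_force: 29.9
```

Force turns downward at TCP 0.070: the lips hold it, at catch height 0.0698 (h about 9). I let go and withdraw.

Call:
arm_command(motion=[[30, 0, 0, 0.5, 0, 0, 0], [70, 0, 0, 0.5, 0, 0, 0], [70, 0, 0, 0, 0, 0, 0], [70, 0, 0, 0, 0, 0, 0], [70, 0, 0, 0, 0, 0, 0], [70, 0, 0, 0, 0, 0, 0], [70, 0, 0, 0, 0, 0, 0]])

```text
time_s: 12.8
tcp_pos: [0.5035, -0.1288, 0.0702]
ee_rot: [[0.02, -1.0, 0.0], [-1.0, -0.02, 0.0], [-0.0, -0.0, -1.0]]
wrist_force: [-0.3, 0.6, -0.6]
gripper_width: 0.791
gripper_force: 0.0
```

Call:
arm_command(motion=[[70, 0, 0, -5, 0, 0, 0], [70, 0, 0, -10, 0, 0, 0], [70, 0, 0, -20, 0, 0, 0], [70, 0, 0, -30, 0, 0, 0], [70, 0, 0, -20, 0, 0, 0], [70, 0, 0, 0, 0, 0, 0]])

```text
time_s: 13.4
tcp_pos: [0.5058, -0.1289, 0.1592]
ee_rot: [[0.021, -1.0, 0.008], [-1.0, -0.021, -0.0], [0.001, -0.008, -1.0]]
wrist_force: [-0.0, -0.6, 0.5]
gripper_width: 0.804
gripper_force: 0.0
```

```bash
python3 -c "
from st import *
go(.5064,.2765,.12)"
```

```text
t 13.4 [ 0.5058 -0.1289  0.1592] yawY -178.81 z [ 8.3e-03 -5.0e-04 -1.0e+00] F [-0.03 -0.57  0.54] M [ 0.01  0.01 -0.01] w 69.9 0.0 j6 -2.4
tool delta mm [-405.3   -8.7   39. ]
```

Call:
arm_command(motion=[[80, -45, -1, 0, 0, 0, 0], [80, -45, -1, 0, 0, 0, 0], [80, -45, -1, 0, 0, 0, 0], [80, -45, -1, 0, 0, 0, 0], [80, -45, -1, 0, 0, 0, 0], [80, -45, -1, 0, 0, 0, 0], [80, -45, -1, 0, 0, 0, 0], [80, -45, -1, 0, 0, 0, 0]])

```text
time_s: 14.2
tcp_pos: [0.5036, 0.233, 0.1549]
ee_rot: [[0.02, -1.0, -0.001], [-1.0, -0.02, -0.0], [0.0, 0.001, -1.0]]
wrist_force: [2.2, -0.2, -0.3]
gripper_width: 0.919
gripper_force: 0.0
```

Call:
arm_command(motion=[[80, -45, -1, 0, 0, 0, 0], [80, 0, 0, 5, 0, 0, 0.145], [80, 0, 0, 5, 0, 0, 0.145], [80, 0, 0, 5, 0, 0, 0.145], [80, 0, 0, 5, 0, 0, 0.145], [80, 0, 0, 5, 0, 0, 0.145], [80, 0, 0, 5, 0, 0, 0.145], [80, 0, 0, 5, 0, 0, 0.145]])

```text
time_s: 15.0
tcp_pos: [0.504, 0.2761, 0.1195]
ee_rot: [[-0.842, -0.539, -0.001], [-0.539, 0.842, -0.001], [0.001, -0.0, -1.0]]
wrist_force: [0.1, 0.0, -0.4]
gripper_width: 0.919
gripper_force: 0.0
```

Call:
arm_command(motion=[[80, 0, 0, 5, 0, 0, 0.145], [80, 0, 0, 5, 0, 0, 0.145], [80, 0, 0, 0, 0, 0, 0.098], [80, 0, 0, 0, 0, 0, 0], [80, 0, 0, 0, 0, 0, 0]])

```text
time_s: 15.5
tcp_pos: [0.5042, 0.2762, 0.1099]
ee_rot: [[-0.982, -0.189, -0.0], [-0.189, 0.982, -0.0], [0.0, -0.0, -1.0]]
wrist_force: [-0.5, 0.3, 0.0]
gripper_width: 0.919
gripper_force: 0.0
```

```bash
python3 -c "
from st import *
go(.5064,.2765,.012)
a=capture('top')[190:250,330:390];b=capture('scene')[245:365,210:350];
o=np.zeros((480,800,3),np.uint8);o[:300,:300]=cv2.resize(a,None,fx=5,fy=5,interpolation=2);o[:420,305:795]=cv2.resize(b,None,fx=3.5,fy=3.5,interpolation=2)
cv2.imwrite('pics/g2.png',o[...,::-1])"
```

```text
t 15.5 [0.5042 0.2762 0.1099] yawY 100.88 z [-3.e-04 -3.e-04 -1.e+00] F [-0.45  0.32  0.  ] M [ 0.07 -0.    0.01] w 80.0 0.0 j6 -124.0
tool delta mm [-2.2 -0.1 97.9]
```

View pics/g2.png

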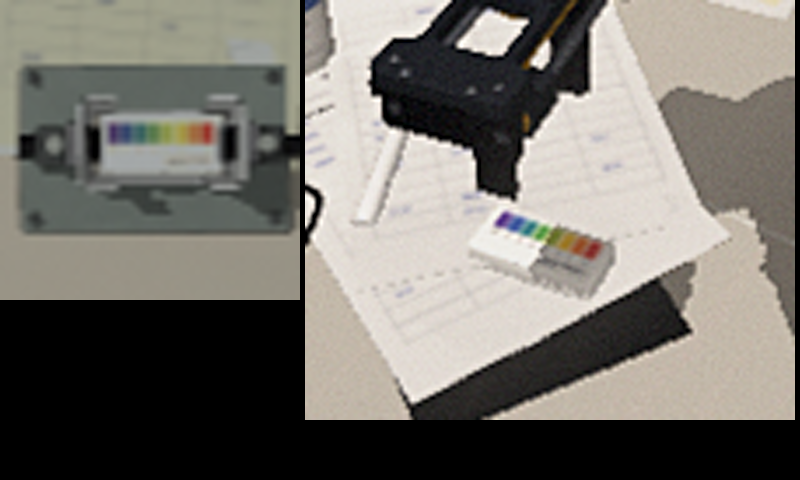

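The first box lies level under both black lips, which show at (88,150) and (230,150). The second box, at (543,255), is clear below the open fingers.

Call:
arm_command(motion=[[80, -1, 0, 30, 0, 0, 0], [80, -1.2, 0, 30, 0, 0, 0], [80, 0, 0, 20, 0, 0, 0], [80, 0, 0, 10, 0, 0, 0], [80, 0, 0, 5, 0, 0, 0], [50, 0, 0, 3, 0, 0, 0], [50, 0, 0, 0, 0, 0, 0], [30, 0, 0, 0, 0, 0, 0]])

```text
time_s: 16.4
tcp_pos: [0.507, 0.2772, 0.013]
ee_rot: [[-0.982, -0.187, 0.001], [-0.187, 0.982, 0.001], [-0.002, 0.001, -1.0]]
wrist_force: [0.3, 0.4, 0.2]
gripper_width: 0.726
gripper_force: 0.0
```

Call:
arm_command(motion=[[30, 0, 0, 0, 0, 0, 0], [30, 0, 0, 0, 0, 0, 0], [30, 0, 0, 0, 0, 0, 0], [30, 0, 0, 0, 0, 0, 0], [30, 0, 0, 0, 0, 0, 0], [30, 0, 0, 0, 0, 0, 0]])

```text
time_s: 17.0
tcp_pos: [0.5066, 0.2769, 0.0124]
ee_rot: [[-0.982, -0.187, 0.0], [-0.187, 0.982, 0.0], [-0.0, 0.0, -1.0]]
wrist_force: [0.1, 0.1, 3.7]
gripper_width: 0.436
gripper_force: 29.6
```

```bash
python3 st.py
```

```text
t 17.0 [0.5066 0.2769 0.0124] yawY 100.77 z [ 3.e-04  2.e-04 -1.e+00] F [0.07 0.11 3.68] M [-0.    0.22  0.02] w 37.9 29.580322802066803 j6 -124.0
```

Call:
arm_command(motion=[[30, 0, 0, -20, 0, 0, 0], [30, 0, 0, -18, 0, 0, -0.145], [30, 0, 0, -18, 0, 0, -0.145], [30, 0, 0, -18, 0, 0, -0.145], [30, 0, 0, -18, 0, 0, -0.145], [30, 0, 0, -18, 0, 0, -0.145], [30, 0, 0, -18, 0, 0, -0.145], [30, 0, 0, -18, 0, 0, -0.145]])

```text
time_s: 17.8
tcp_pos: [0.5062, 0.2765, 0.1584]
ee_rot: [[-0.354, -0.935, -0.001], [-0.935, 0.354, -0.0], [0.001, 0.001, -1.0]]
wrist_force: [-0.9, 0.4, -0.6]
gripper_width: 0.441
gripper_force: 29.6
```

Call:
arm_command(motion=[[30, 0, 0, 0, 0, 0, -0.145], [30, 0, 0, 0, 0, 0, -0.145], [30, 0, 0, 0, 0, 0, -0.098], [30, 0, 0, 0, 0, 0, 0], [30, 0, 0, 0, 0, 0, 0]])

```text
time_s: 18.3
tcp_pos: [0.5063, 0.2766, 0.1577]
ee_rot: [[0.018, -1.0, -0.001], [-1.0, -0.018, -0.0], [0.0, 0.001, -1.0]]
wrist_force: [0.4, 0.4, -0.4]
gripper_width: 0.432
gripper_force: 29.6
```

```bash
python3 -c "
from st import *
go(.5035,-.1287,.158)"
```

```text
t 18.3 [0.5063 0.2766 0.1577] yawY -178.98 z [-6.e-04 -3.e-04 -1.e+00] F [ 0.41  0.38 -0.41] M [ 0.07  0.1  -0.  ] w 37.6 29.59150940179825 j6 -43.7
tool delta mm [ 4.052e+02  1.000e+01 -1.000e-01]
```

Call:
arm_command(motion=[[30, 45, 1, 0, 0, 0, 0], [30, 45, 1, 0, 0, 0, 0], [30, 45, 1, 0, 0, 0, 0], [30, 45, 1, 0, 0, 0, 0], [30, 45, 1, 0, 0, 0, 0], [30, 45, 1, 0, 0, 0, 0], [30, 45, 1, 0, 0, 0, 0], [30, 45, 1, 0, 0, 0, 0]])

```text
time_s: 19.1
tcp_pos: [0.5054, -0.0851, 0.1582]
ee_rot: [[0.018, -1.0, 0.0], [-1.0, -0.018, 0.0], [-0.0, -0.0, -1.0]]
wrist_force: [1.3, -0.8, -0.7]
gripper_width: 0.433
gripper_force: 29.6
```

Call:
arm_command(motion=[[30, 45, 2, 0, 0, 0, 0], [30, 0, 0, 0, 0, 0, 0], [30, 0, 0, 15, 0, 0, 0], [30, 0, 0, 15, 0, 0, 0], [30, 0, 0, 0, 0, 0, 0], [30, 0, 0, 0, 0, 0, 0]])

```text
time_s: 19.7
tcp_pos: [0.5048, -0.1281, 0.1281]
ee_rot: [[0.02, -1.0, -0.0], [-1.0, -0.02, -0.0], [0.0, 0.0, -1.0]]
wrist_force: [0.8, -0.3, -0.1]
gripper_width: 0.431
gripper_force: 29.6
```

```bash
python3 -c "
from st import *
go(.5035,-.1287,.1)
b=capture('scene')[150:270,310:430];cv2.imwrite('pics/s4.png',cv2.resize(b,None,fx=5,fy=5,interpolation=2)[...,::-1])
for u in(-1,):
  for v in(-1,1):
    X=p+R@np.array([u*.041,v*.019,.0124]);q=proj('scene',X);print('underside corner',u,v,((q-[150,310])*5).round())
"
```

```text
t 19.7 [ 0.5048 -0.1281  0.1281] yawY -178.86 z [-4.e-04 -3.e-04 -1.e+00] F [ 0.81 -0.28 -0.09] M [0.04 0.05 0.01] w 37.5 29.591656923294067 j6 -2.5
tool delta mm [ 0.6  1.3 28.1]
underside corner -1 -1 [233. 217.]
underside corner -1 1 [252. 283.]
```

View pics/s4.png

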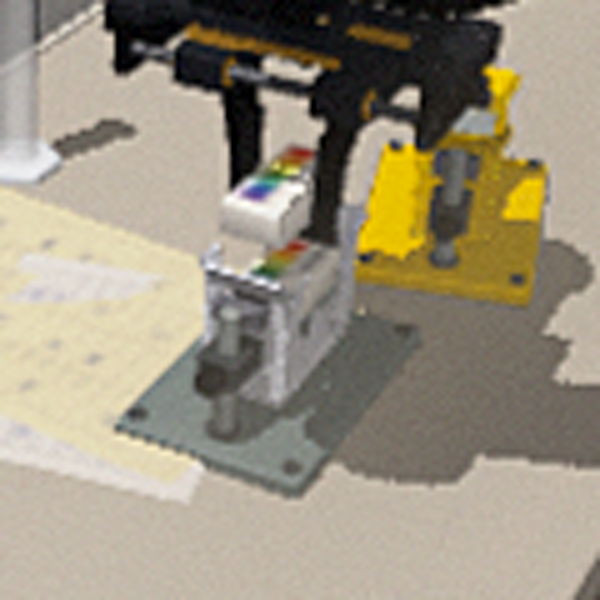

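The second box hangs as the first did, near edge (218,233)–(281,252), with box one seated below it. I lower the same way.

Call:
arm_command(motion=[[30, 0.6, 1.3, 6, 0, 0, 0], [30, 0, 0, 5, 0, 0, 0], [30, 0, 0, 5, 0, 0, 0], [30, 0, 0, 4, 0, 0, 0], [30, 0, 0, 4, 0, 0, 0], [30, 0, 0, 3, 0, 0, 0], [30, 0, 0, 0, 0, 0, 0]])

```text
time_s: 20.45
tcp_pos: [0.5033, -0.1289, 0.1007]
ee_rot: [[0.02, -1.0, -0.0], [-1.0, -0.02, 0.0], [-0.0, 0.0, -1.0]]
wrist_force: [0.2, 0.8, 0.1]
gripper_width: 0.436
gripper_force: 29.6
```

Call:
arm_command(motion=[[30, 0, 0, 1, 0, 0, 0], [30, 0, 0, 1, 0, 0, 0], [30, 0, 0, 1, 0, 0, 0], [30, 0, 0, 1, 0, 0, 0]])

```text
time_s: 20.85
tcp_pos: [0.5034, -0.1291, 0.0974]
ee_rot: [[0.02, -1.0, 0.0], [-1.0, -0.02, -0.0], [0.0, -0.0, -1.0]]
wrist_force: [-1.5, -0.3, 4.4]
gripper_width: 0.432
gripper_force: 29.5
```

Call:
arm_command(motion=[[30, 0, 0, 1, 0, 0, 0], [30, 0, 0, 1, 0, 0, 0]])

```text
time_s: 21.05
tcp_pos: [0.5034, -0.1292, 0.0953]
ee_rot: [[0.02, -1.0, 0.0], [-1.0, -0.02, -0.0], [0.0, -0.0, -1.0]]
wrist_force: [-2.4, 0.6, 3.7]
gripper_width: 0.438
gripper_force: 29.5
```

Call:
arm_command(motion=[[30, 0, 0, 1, 0, 0, 0], [30, 0, 0, 0, 0, 0, 0]])

```text
time_s: 21.25
tcp_pos: [0.5034, -0.1293, 0.0941]
ee_rot: [[0.02, -1.0, 0.0], [-1.0, -0.02, -0.0], [0.0, -0.0, -1.0]]
wrist_force: [-0.9, -1.9, 3.3]
gripper_width: 0.437
gripper_force: 29.5
```

```bash
python3 st.py
```

```text
t 21.25 [ 0.5034 -0.1293  0.0941] yawY -178.85 z [ 1.e-04 -3.e-04 -1.e+00] F [-0.9  -1.86  3.29] M [-0.24  0.41  0.11] w 38.0 29.529744386672974 j6 -2.4
```

Call:
arm_command(motion=[[30, 0, 0, 1, 0, 0, 0], [30, 0, 0, 1, 0, 0, 0]])

```text
time_s: 21.45
tcp_pos: [0.5035, -0.1293, 0.0928]
ee_rot: [[0.02, -1.0, 0.0], [-1.0, -0.02, -0.001], [0.001, -0.0, -1.0]]
wrist_force: [-4.5, 0.3, 12.6]
gripper_width: 0.435
gripper_force: 29.5
```

Call:
arm_command(motion=[[30, 0, 0, 1, 0, 0, 0], [30, 0, 0, 1, 0, 0, 0]])

```text
time_s: 21.65
tcp_pos: [0.5037, -0.1292, 0.0903]
ee_rot: [[0.02, -1.0, 0.001], [-1.0, -0.02, -0.0], [0.0, -0.001, -1.0]]
wrist_force: [-0.5, -0.3, 3.3]
gripper_width: 0.434
gripper_force: 29.7
```

Call:
arm_command(motion=[[30, 0, 0, 1, 0, 0, 0], [30, 0, 0, 1, 0, 0, 0]])

```text
time_s: 21.85
tcp_pos: [0.5037, -0.1291, 0.088]
ee_rot: [[0.02, -1.0, 0.001], [-1.0, -0.02, -0.0], [0.0, -0.001, -1.0]]
wrist_force: [-0.5, -1.0, 3.4]
gripper_width: 0.434
gripper_force: 29.7
```

```bash
python3 st.py
```

```text
t 21.85 [ 0.5037 -0.1291  0.088 ] yawY -178.84 z [ 7.e-04 -2.e-04 -1.e+00] F [-0.51 -1.04  3.37] M [-0.36  0.22  0.06] w 37.8 29.684780538082123 j6 -2.4
```

Call:
arm_command(motion=[[30, 0, 0, 2, 0, 0, 0], [30, 0, 0, 2, 0, 0, 0], [30, 0, 0, 2, 0, 0, 0]])

```text
time_s: 22.15
tcp_pos: [0.5036, -0.129, 0.0819]
ee_rot: [[0.02, -1.0, 0.001], [-1.0, -0.02, -0.0], [0.0, -0.001, -1.0]]
wrist_force: [0.5, -1.4, 5.1]
gripper_width: 0.435
gripper_force: 29.7
```

Call:
arm_command(motion=[[30, 0, 0, 2, 0, 0, 0], [30, 0, 0, 2, 0, 0, 0], [30, 0, 0, 1, 0, 0, 0]])

```text
time_s: 22.45
tcp_pos: [0.5036, -0.129, 0.0769]
ee_rot: [[0.02, -1.0, 0.001], [-1.0, -0.02, -0.0], [0.0, -0.001, -1.0]]
wrist_force: [0.8, -0.8, 3.1]
gripper_width: 0.432
gripper_force: 29.7
```

Call:
arm_command(motion=[[30, 0, 0, 1, 0, 0, 0], [30, 0, 0, 1, 0, 0, 0], [30, 0, 0, 1, 0, 0, 0], [30, 0, 0, 0, 0, 0, 0]])

```text
time_s: 22.85
tcp_pos: [0.5036, -0.129, 0.074]
ee_rot: [[0.02, -1.0, 0.001], [-1.0, -0.02, 0.0], [-0.0, -0.001, -1.0]]
wrist_force: [0.6, -1.4, 3.0]
gripper_width: 0.432
gripper_force: 29.7
```

```bash
python3 st.py
```

```text
t 22.85 [ 0.5036 -0.129   0.074 ] yawY -178.85 z [ 6.e-04  1.e-04 -1.e+00] F [ 0.56 -1.44  3.01] M [-0.35 -0.3   0.08] w 37.6 29.702298045158386 j6 -2.4
```

Call:
arm_command(motion=[[30, 0, 0, 1, 0, 0, 0], [30, 0, 0, 1, 0, 0, 0], [30, 0, 0, 0, 0, 0, 0]])

```text
time_s: 23.15
tcp_pos: [0.5035, -0.1289, 0.0719]
ee_rot: [[0.02, -1.0, 0.0], [-1.0, -0.02, 0.0], [-0.0, -0.0, -1.0]]
wrist_force: [1.1, 0.0, 2.3]
gripper_width: 0.435
gripper_force: 29.7
```

Call:
arm_command(motion=[[30, 0, 0, 0.5, 0, 0, 0], [30, 0, 0, 0.5, 0, 0, 0], [30, 0, 0, 0, 0, 0, 0]])

```text
time_s: 23.45
tcp_pos: [0.5035, -0.1289, 0.071]
ee_rot: [[0.02, -1.0, 0.0], [-1.0, -0.02, 0.0], [-0.0, -0.0, -1.0]]
wrist_force: [1.0, -0.7, 3.6]
gripper_width: 0.433
gripper_force: 29.7
```

Call:
arm_command(motion=[[30, 0, 0, 0.5, 0, 0, 0], [30, 0, 0, 0.3, 0, 0, 0], [30, 0, 0, 0, 0, 0, 0]])

```text
time_s: 23.75
tcp_pos: [0.5032, -0.129, 0.0701]
ee_rot: [[0.02, -1.0, -0.0], [-1.0, -0.02, 0.0], [-0.0, 0.0, -1.0]]
wrist_force: [1.2, -0.1, 1.8]
gripper_width: 0.433
gripper_force: 29.7
```

```bash
python3 st.py
```

```text
t 23.75 [ 0.5032 -0.129   0.0701] yawY -178.86 z [-4.e-04  1.e-04 -1.e+00] F [ 1.23 -0.13  1.81] M [ 0.   -0.3   0.04] w 37.7 29.714473485946655 j6 -2.4
```

Call:
arm_command(motion=[[30, 0, 0, 0.5, 0, 0, 0], [30, 0, 0, 0, 0, 0, 0]])

```text
time_s: 23.95
tcp_pos: [0.5031, -0.129, 0.0696]
ee_rot: [[0.02, -1.0, -0.0], [-1.0, -0.02, 0.0], [-0.0, 0.0, -1.0]]
wrist_force: [1.3, 0.9, 3.4]
gripper_width: 0.44
gripper_force: 29.7
```

Call:
arm_command(motion=[[30, 0, 0, 0.5, 0, 0, 0], [30, 0, 0, 0, 0, 0, 0]])

```text
time_s: 24.15
tcp_pos: [0.5031, -0.129, 0.0691]
ee_rot: [[0.02, -1.0, -0.0], [-1.0, -0.02, 0.0], [-0.0, 0.0, -1.0]]
wrist_force: [0.4, 0.9, 1.5]
gripper_width: 0.432
gripper_force: 29.7
```

```bash
python3 st.py
```

```text
t 24.15 [ 0.5031 -0.129   0.0691] yawY -178.86 z [-4.e-04  1.e-04 -1.e+00] F [0.42 0.93 1.52] M [ 0.04 -0.2  -0.  ] w 37.6 29.71550613641739 j6 -2.4
```

Call:
arm_command(motion=[[30, 0, 0, 0.5, 0, 0, 0], [30, 0, 0, 0, 0, 0, 0]])

```text
time_s: 24.35
tcp_pos: [0.5032, -0.129, 0.0686]
ee_rot: [[0.02, -1.0, -0.0], [-1.0, -0.02, 0.0], [-0.0, 0.0, -1.0]]
wrist_force: [0.8, 0.4, 2.3]
gripper_width: 0.436
gripper_force: 29.7
```

Call:
arm_command(motion=[[30, 0, 0, 0.5, 0, 0, 0], [30, 0, 0, 0, 0, 0, 0]])

```text
time_s: 24.55
tcp_pos: [0.5032, -0.129, 0.0685]
ee_rot: [[0.02, -1.0, -0.0], [-1.0, -0.02, -0.0], [0.0, 0.0, -1.0]]
wrist_force: [-1.4, 1.2, 6.6]
gripper_width: 0.438
gripper_force: 29.7
```

```bash
python3 st.py
```

```text
t 24.55 [ 0.5032 -0.129   0.0685] yawY -178.85 z [-4.e-04 -1.e-04 -1.e+00] F [-1.38  1.23  6.58] M [ 0.25  0.13 -0.04] w 38.1 29.719556272029877 j6 -2.4
```

The force begins to rise at TCP 0.0685, the predicted stop 2 mm below the catch. I raise gently to feel the lips hold.

Call:
arm_command(motion=[[30, 0, 0, 0.5, 0, 0, 0], [30, 0, 0, 0, 0, 0, 0]])

```text
time_s: 24.75
tcp_pos: [0.5032, -0.129, 0.0685]
ee_rot: [[0.02, -1.0, -0.0], [-1.0, -0.02, -0.0], [0.0, 0.0, -1.0]]
wrist_force: [-1.2, 1.5, 8.6]
gripper_width: 0.432
gripper_force: 29.7
```

Call:
arm_command(motion=[[30, 0, 0, -1, 0, 0, 0], [30, 0, 0, -0.7, 0, 0, 0], [30, 0, 0, -0.3, 0, 0, 0]])

```text
time_s: 25.05
tcp_pos: [0.5032, -0.129, 0.0697]
ee_rot: [[0.02, -1.0, -0.0], [-1.0, -0.02, 0.0], [-0.0, 0.0, -1.0]]
wrist_force: [0.7, 0.2, 3.1]
gripper_width: 0.435
gripper_force: 29.7
```

Call:
arm_command(motion=[[30, 0, 0, -0.5, 0, 0, 0], [30, 0, 0, 0, 0, 0, 0]])

```text
time_s: 25.25
tcp_pos: [0.5032, -0.129, 0.0701]
ee_rot: [[0.02, -1.0, -0.0], [-1.0, -0.02, 0.0], [-0.0, 0.0, -1.0]]
wrist_force: [-1.6, 0.3, 3.1]
gripper_width: 0.437
gripper_force: 29.7
```

Call:
arm_command(motion=[[30, 0, 0, -0.5, 0, 0, 0], [30, 0, 0, 0, 0, 0, 0]])

```text
time_s: 25.45
tcp_pos: [0.5032, -0.129, 0.0706]
ee_rot: [[0.02, -1.0, -0.0], [-1.0, -0.02, 0.0], [-0.0, 0.0, -1.0]]
wrist_force: [1.0, -0.1, 1.9]
gripper_width: 0.429
gripper_force: 29.7
```

Call:
arm_command(motion=[[30, 0, 0, -0.3, 0, 0, 0], [30, 0, 0, 0, 0, 0, 0]])

```text
time_s: 25.65
tcp_pos: [0.5031, -0.129, 0.0706]
ee_rot: [[0.02, -1.0, -0.0], [-1.0, -0.02, 0.0], [-0.0, 0.0, -1.0]]
wrist_force: [1.1, -0.3, -0.7]
gripper_width: 0.435
gripper_force: 29.7
```

Call:
arm_command(motion=[[30, 0, 0, -0.3, 0, 0, 0], [30, 0, 0, 0, 0, 0, 0]])

```text
time_s: 25.85
tcp_pos: [0.5031, -0.129, 0.0707]
ee_rot: [[0.02, -1.0, -0.001], [-1.0, -0.02, 0.0], [-0.0, 0.001, -1.0]]
wrist_force: [2.0, 0.1, -5.4]
gripper_width: 0.434
gripper_force: 29.7
```

```bash
python3 st.py
```

```text
t 25.85 [ 0.5031 -0.129   0.0707] yawY -178.87 z [-5.e-04  2.e-04 -1.e+00] F [ 1.98  0.13 -5.38] M [-0.04 -0.68  0.02] w 37.8 29.711388051509857 j6 -2.4
```

The lips hold the second box at TCP 0.0706. I release, withdraw and look.

Call:
arm_command(motion=[[30, 0, 0, 0.6, 0, 0, 0], [70, 0, 0, 0.3, 0, 0, 0], [70, 0, 0, 0, 0, 0, 0], [70, 0, 0, 0, 0, 0, 0], [70, 0, 0, 0, 0, 0, 0], [70, 0, 0, 0, 0, 0, 0], [70, 0, 0, 0, 0, 0, 0]])

```text
time_s: 26.55
tcp_pos: [0.5033, -0.129, 0.0705]
ee_rot: [[0.02, -1.0, -0.0], [-1.0, -0.02, -0.0], [0.0, 0.0, -1.0]]
wrist_force: [-0.0, -0.1, 0.7]
gripper_width: 0.793
gripper_force: 0.0
```

Call:
arm_command(motion=[[70, 0, 0, -5, 0, 0, 0], [70, 0, 0, -10, 0, 0, 0], [70, 0, 0, -20, 0, 0, 0], [70, 0, 0, -30, 0, 0, 0], [70, 0, 0, -30, 0, 0, 0], [70, 0, 0, 0, 0, 0, 0]])

```text
time_s: 27.15
tcp_pos: [0.5065, -0.1293, 0.171]
ee_rot: [[0.021, -1.0, 0.011], [-1.0, -0.021, -0.001], [0.001, -0.011, -1.0]]
wrist_force: [0.6, 0.1, 0.2]
gripper_width: 0.803
gripper_force: 0.0
```

Call:
arm_command(motion=[[70, -40, 0, 0, 0, 0, 0], [70, -40, 0, 0, 0, 0, 0], [70, -40, 0, 0, 0, 0, 0], [70, -40, 0, 0, 0, 0, 0], [70, -40, 0, 0, 0, 0, 0], [70, -40, 0, 0, 0, 0, 0], [70, 0, 0, 0, 0, 0, 0], [70, 0, 0, 0, 0, 0, 0]])

```text
time_s: 27.95
tcp_pos: [0.4982, 0.1117, 0.1655]
ee_rot: [[0.022, -1.0, -0.0], [-1.0, -0.022, -0.0], [0.0, 0.0, -1.0]]
wrist_force: [0.5, -0.1, -1.0]
gripper_width: 0.798
gripper_force: 0.0
```

```bash
python3 -c "
from st import *
a=capture('top')[190:250,330:390];b=capture('scene')[150:270,310:430]
o=np.zeros((480,800,3),np.uint8);o[:300,:300]=cv2.resize(a,None,fx=5,fy=5,interpolation=2);o[:480,305:785]=cv2.resize(b,None,fx=4,fy=4,interpolation=2)
cv2.imwrite('pics/end.png',o[...,::-1])"
```

```text
t 27.95 [0.4982 0.1117 0.1655] yawY -178.74 z [-4.e-04 -1.e-04 -1.e+00] F [ 0.5  -0.12 -1.04] M [-0.01  0.09 -0.03] w 69.4 0.0 j6 -29.6
```

View pics/end.png

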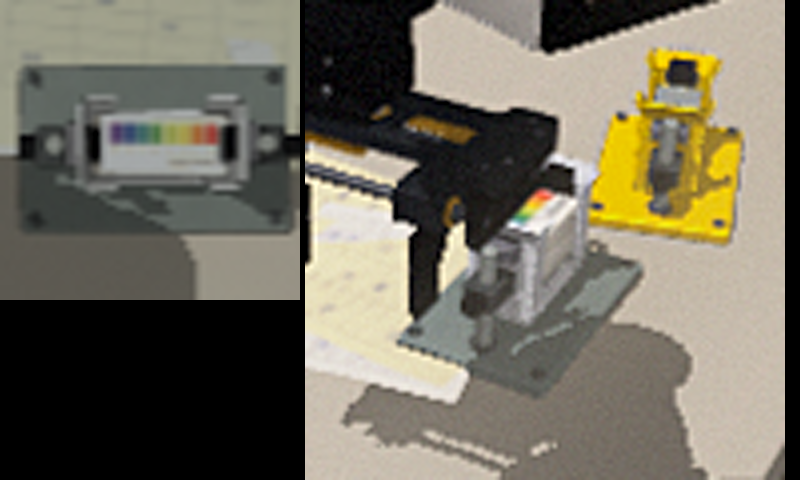

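The upper box lies level, with both lips closed over it at (90,150) and (230,150). The hand is clear of everything.

```bash
python3 -c "
from station import *
print(finish_job())"
```

```text
the job is handed in; nothing more can be done
None
```

Both boxes are in the grey magazine, one above the other and snapped under both lips; the highest press force I read was about 13 N, and I handed the job in at about 28 s, though the system returned no verdict.

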